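# Three clicks of probe load on a pantograph carbon

### The job

Zero the load readout while the test stand's red ratchet lever is still up: press the green button right down and let it come up again. Then draw the lever down three clicks, feeling each one, so that the probe is loaded on the carbon, and do not let it run on to a fourth. The lever flies back up if let go, so finish still holding it in the third click, and leave the other things on the bench where they are.

Things in the scene. Friction and masses are not known exactly. Their poses are not given: they have to be found in the camera images.
- stand: Cast-iron bench test stand, fixed to the bench, base plate 260 x 160 x 20 mm. Origin: centre of its underside; x points from the lever's grip end to the column at the back, z up. A clamp with a brass wing screw at its front holds an aluminium shoe carrier with a black carbon strip under the probe. Head and column end 250 mm above the bench; the brass spring plunger on the +y side of the head reaches 331 mm.
- lever_pivot (a point): Point on the lever's hinge axis, in the vertical plane in which the lever swings; 200 mm above the bench. Axes as the stand's. The hinge axis is the stand's y axis.
- lever_grip (a point): Centre of the lever's red round grip, 24 mm thick, 120 mm long, lying along the lever, centred 170 mm from lever_pivot towards the stand's -x; with the lever up the line from the pivot rises 0.40 rad above level. Free space around it: it can be pinched by its sides from above or pressed down from on top. A spring stronger than the notches brings the lever back up when let go.
- lever (a joint): Angle of the ratchet lever (rad): 0 = up at its stop, grows as the grip goes down. A sprung roller drops into notches of a toothed sector: click 1 at 0.18, 2 at 0.36, 3 at 0.54, 4 at 0.72, 5 at 0.90 (click 3 is 0.14 below level). Push at the grip: 8 to 9 N on leaving a notch, falling to 2 to 3 N near the next, where it jumps up again: the click. Any push between keeps it in the notch.
- readout: Grey load readout box, fixed, 150 x 130 x 55 mm, with dark display at its back half. Origin: centre of its underside; z up.
- zero_button_top (a point): Centre of the top face of the green zero button, 30 mm in diameter, on top of the readout box; about 77 mm above the bench when up. It is pressed straight down.
- zero_button (a joint): Travel of the zero button (m): 0 = up, 0.006 = fully down, sprung, about 5 N when fully down.
- parts_tray: Bystander: loose blue steel tray 150 x 120 x 35 mm with bolts; origin at the centre of its underside.
- spare_stub: Bystander: loose black carbon strip stub 90 x 34 x 25 mm; origin at the centre of its underside.
- square: Bystander: loose steel angle square, 110 mm stock and 150 mm blade, 20 mm high; origin under the middle of the stock.
- bushing: Bystander: loose bronze bushing, 44 mm in diameter, 36 mm high; origin at the centre of its underside.
- spanner: Bystander: loose steel spanner lying flat, about 180 mm long.

How it is judged (in metres and radians):
On the way, in this order (a step that is already met when the one before it is completed fails the run):
1. The green button is pressed fully down while the lever is still up (value of joint zero_button above 0.005 m and value of joint lever below 0.06 rad), for 0.1 s.
2. The button has come up again, the lever still up (value of joint zero_button below 0.0012 m and value of joint lever below 0.06 rad), for 0.1 s.
3. The lever is held in its third click (value of joint lever between 0.49 and 0.59 rad and contact force between the fingers and lever above 0.8 N), for 0.5 s.
At the end, for the whole second after the job is handed in: The fingers hold the lever at rest in its third click (0.54 rad within 0.05 rad, fingers touching it with more than 0.8 N), the green button is up, through the last second (all of step 3 and velocity of joint lever between -0.1 and 0.1 rad/s and value of joint zero_button below 0.0012 m); the arm keeps its last pose, push and grip.
It fails at once if The lever runs past the third click towards the fourth (beyond 0.64 rad) (value of joint lever above 0.64 rad).
It fails at once if A bystander on the bench is shifted by more than 20 mm (distance of any of parts_tray, spare_stub, square, bushing, spanner from where it was at the start of the episode above 0.02 m).
It also fails if it takes over 67 s, if anything falls off the work surface, if the arm or the gripper's body presses on something with over 40 N, if the wrist force passes 120 N, or if a joint passes its speed limit or range.

### The arm

A 7-joint arm with a two-finger parallel gripper is mounted at the origin on the work surface. World frame = base frame: x ahead of the robot, y to its left, z up, the work surface at z = 0. Lengths are in mm, angles in rad, forces in N, time in s.
With the tool pointing down it reaches from about 400 to 875 mm from the base axis. Payload 4.4 kg.
Tool frame: the origin (TCP) lies between the finger pads; the fingertips stand 11 mm ahead of it and the grasp point (between the pads) lies 8 mm behind it; y points along the fingers, x is the direction in which the jaws open and shut, and the axes are right-handed (so a half turn about y gives the same grasp; the last joint's range is limited). The gripper opens to 85 mm and grips with 20 to 120 N. Pads are 22 mm wide; open, the fingers measure 114 mm over their backs; the gripper's body (76 mm by 85 mm) begins 54 mm behind the grasp point. The pads swing forward as they close: fully open they stand 13 mm farther back than shut.
Start: joints at [-1.331, 0.628, 0.038, 1.517, -0.027, 0.996, -0.02], TCP at [195.662, 619.867, 209.513] pointing down, gripper open.
Joint ranges: [-3.06, 3.06], [-0.37, 2.12], [-1.25, 1.32], [0.18, 2.47], [-1.1, 4.24], [0.23, 1.98], [-2.94, 2.94]. Speed limits (rad/s): [2.57, 2.57, 3.14, 3.14, 3.14, 3.14, 3.14].

### API

Orientations are given as [roll, pitch, yaw] about the fixed x, y, z axes, in that order (R = Rz(yaw) Ry(pitch) Rx(roll)).
In Python, from cell import * gives the robot as it stands.
- The arm moves only by the shell command python3 -m jog 'ROWS'. ROWS is JSON, a list of rows, each an object of numbers: "x", "y", "z": the shift along the tool's x, y, z in mm; "ax", "ay", "az": the turn, a rotation vector about the tool's x, y, z in rad; "grip": the finger opening in mm, from 0 to 85.4. In form: [{"x": .., "y": .., "z": .., "ax": .., "ay": .., "az": .., "grip": ..}, ...]. A call has 1 to 5 rows; each row is the pose to reach, as a shift and turn from the pose commanded when the call began, along the tool's axes at that moment; what a row does not reach only later rows make up. A row lasts 1/10 s, in which the tool goes at most 50 mm and 8.59 degrees, less where a joint would pass 70% of its speed; a pose out of reach is approached as far as the arm can. A call with a gripper value outside its range is refused whole. The fingers move at their own pace and stop on an object; the grip force is fixed at half the most. Time passes only in rows, so rows that repeat a pose let the fingers close. It gives the time, the measured TCP pose, the force and the opening at its end, in the units of the state.
- read_state(): the state, without advancing time (a new reading comes with each control period).
- get_image(name): name is "scene" or "top" or "wrist"; returns a dict with "color" (384x512x3 uint8, red, green, blue), "vfov" (degrees; the focal length in pixels is half the picture's height over the tangent of half this angle, whatever the lens; pixels are square), "cx", "cy" (the principal point, pixels), "k1" (the pictures are not rectified: a ray, as slopes to the right and down, at radius r is drawn at 1 + k1 r^2 times it, then the intrinsics apply), "camera_from_world" (4x4, takes a point from world to camera coordinates). Camera axes: x right, y down, z forward; pixel columns grow to the right and rows downward; lengths in mm; the calibration is good to about 2 mm. A picture is of the moment at which its call begins. There is no depth.
- finish_job(): hands the job in, once; it reports no verdict.
The state is a dict: "clock": time; "qpos": joint angles; "qd": joint speeds; "tau": joint torques, N m; "eef_pos": TCP position; "tool_rot": TCP orientation; "force": force on the tool from outside, world axes, zero at the start; "torque": the same for the moment, N m; "width": finger opening in mm.
Only numpy, scipy, OpenCV 4.12 (cv2) and the standard library are available. Lean on these libraries where they do the work, as an engineer would, in place of code of your own. Each camera call takes 0.05 s, during which the arm holds its last target.

## Working session

There is one attempt and no reset: what is moved stays moved. The work goes in short steps, Python scripts to look and compute and a shell command to move; the robot and the scene stay as the last step left them, time stands still between calls to the robot, and variables do not carry over. Pictures are saved under pics/ and viewed, and the job is handed in when it is done.

```bash
mkdir -p pics; ls; python3 - <<'E'
from cell import *
import cv2
print(read_state())
for n in ["scene","top","wrist"]:
    d=get_image(n); cv2.imwrite(f"pics/{n}0.png",d["color"][:,:,::-1]); print(n,d["vfov"],d["cx"],d["cy"],d["k1"],d["camera_from_world"])
E
```

```text
pics
{'clock': 0.0, 'qpos': array([-1.33080992,  0.62933544,  0.03840035,  1.51837153, -0.02702832,
        0.99629766, -0.02000777]), 'qd': array([ 0.00084268, -0.0006427 , -0.00058209,  0.00023492, -0.00179142,
        0.00177147,  0.00197523]), 'tau': array([ 5.69843687e-04, -5.63416278e+01,  1.22662123e+00, -1.93442041e+01,
        1.11153806e-02,  1.06804314e-02, -1.80678632e-05]), 'eef_pos': array([195.41771651, 619.22848168, 208.59415597]), 'tool_rot': array([-1.57077273,  0.00189591,  1.26502034]), 'force': array([ 0.47490009, -0.25064468,  0.13497824]), 'torque': array([-0.00138759,  0.02998742, -0.05144684]), 'width': 85.33119459226359}
scene 48.325602155101954 251.54878270692214 193.65443029556715 -0.11774009923037893 [[-8.70690785e-01  4.91665384e-01  1.27556477e-02  4.88129323e+02]
 [ 2.71202551e-01  5.01585682e-01 -8.21499227e-01 -2.48848351e+01]
 [-4.10300783e-01 -7.11812443e-01 -5.70066938e-01  1.38303186e+03]
 [ 0.00000000e+00  0.00000000e+00  0.00000000e+00  1.00000000e+00]]
top 48.769437274647224 250.01473681741305 188.9878344883908 -0.11326964896506331 [[ 2.38115800e-03 -9.99946444e-01 -1.00717033e-02  1.64640859e+01]
 [-9.80974001e-01 -3.80566307e-04 -1.94138778e-01  6.06579744e+02]
 [ 1.94124548e-01  1.03423542e-02 -9.80922370e-01  1.23624048e+03]
 [ 0.00000000e+00  0.00000000e+00  0.00000000e+00  1.00000000e+00]]
wrist 60.721272856461745 256.11057250588954 187.26365998116415 0.0023962919268875225 [[ 3.01356734e-01  9.53510854e-01 -1.08212339e-03 -6.49732294e+02]
 [ 9.11623186e-01 -2.87785102e-01  2.93467037e-01 -3.79439263e+01]
 [ 2.79512586e-01 -8.94247564e-02 -9.55968581e-01  3.78859698e+02]
 [ 0.00000000e+00  0.00000000e+00  0.00000000e+00  1.00000000e+00]]
```

View pics/scene0.png

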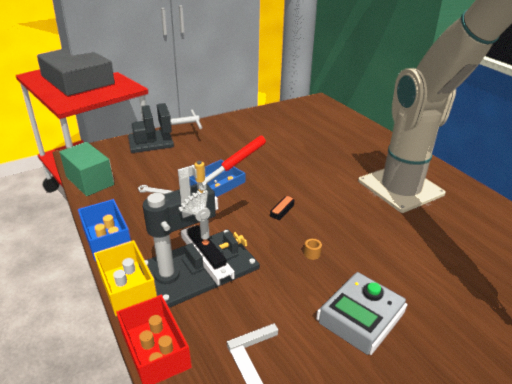

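View pics/top0.png

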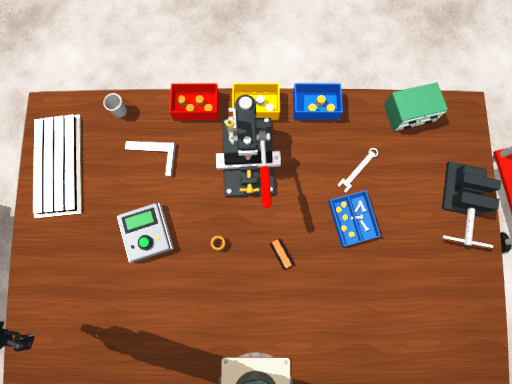

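View pics/wrist0.png

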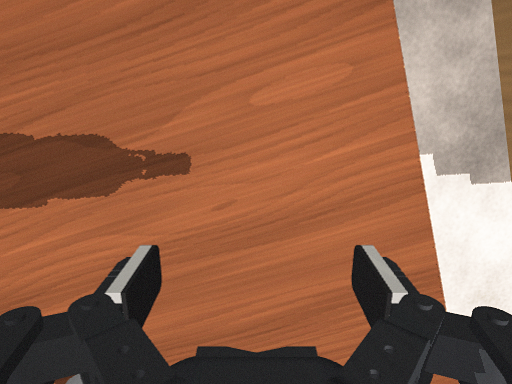

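```bash
python3 - <<'E'
import cv2
t=cv2.imread("pics/top0.png"); s=cv2.imread("pics/scene0.png")
cv2.imwrite("pics/c1.png",cv2.resize(t[90:215,205:305],None,fx=4.8,fy=4.8,interpolation=cv2.INTER_CUBIC)[:600])
cv2.imwrite("pics/c2.png",cv2.resize(t[195:270,110:240],None,fx=6,fy=6,interpolation=cv2.INTER_CUBIC))
cv2.imwrite("pics/c3.png",cv2.resize(s[130:310,130:290],None,fx=3.33,fy=3.33,interpolation=cv2.INTER_CUBIC))
cv2.imwrite("pics/c4.png",cv2.resize(s[265:355,305:415],None,fx=6,fy=6,interpolation=cv2.INTER_CUBIC))
E
```

```text
(no output)
```

View pics/c1.png

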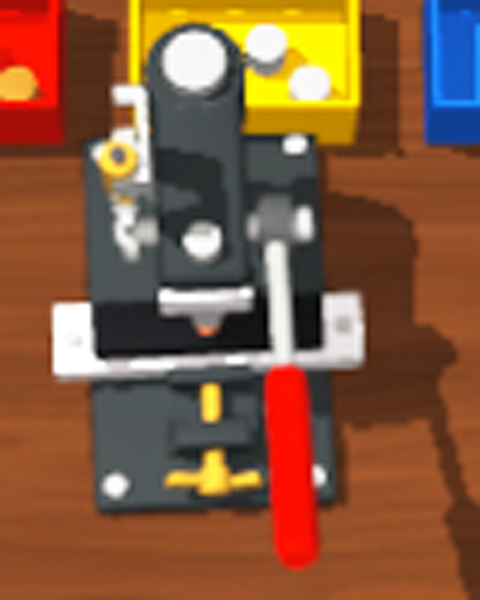

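View pics/c2.png

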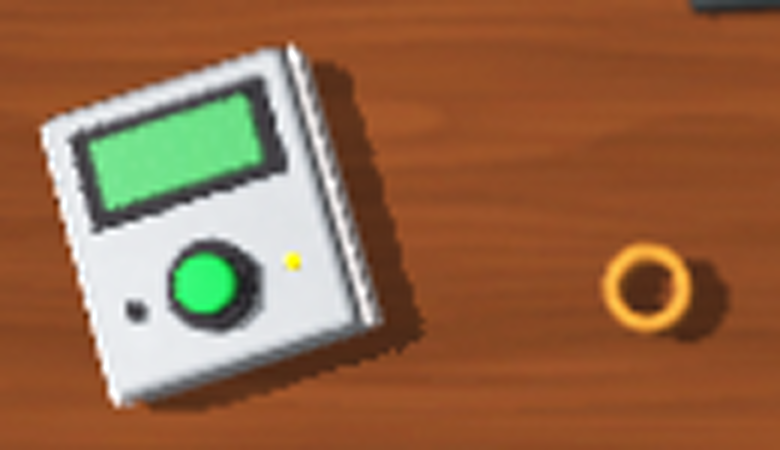

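View pics/c3.png

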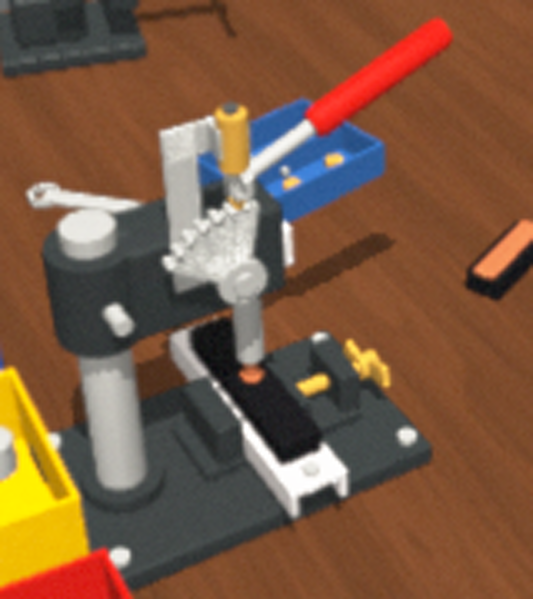

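View pics/c4.png

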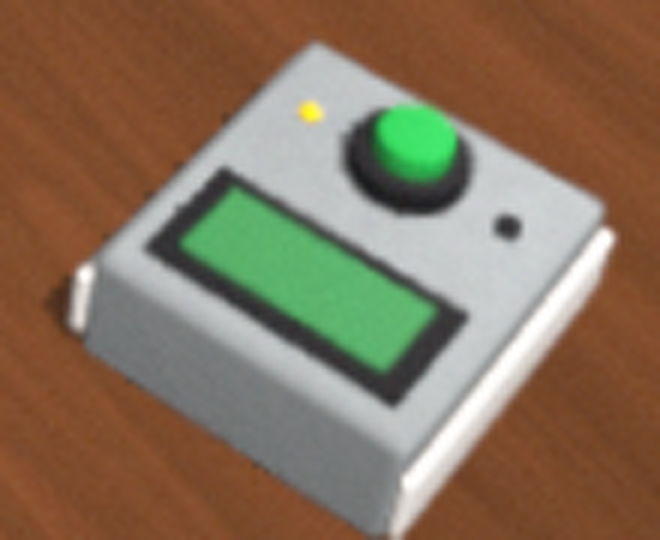

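```bash
cat > h.py <<'E'
from cell import *
import numpy as np, cv2
from scipy.optimize import least_squares
def proj(d,P):
    T=np.array(d["camera_from_world"]); p=T[:3,:3]@P+T[:3,3]; s=p[:2]/p[2]
    s=s*(1+d["k1"]*(s@s)); f=192/np.tan(np.radians(d["vfov"])/2)
    return s*f+[d["cx"],d["cy"]]
def tri(obs,z=None):
    if z is None:
        r=least_squares(lambda P:np.concatenate([proj(d,P)-uv for d,uv in obs]),[500,0,100]); return r.x, np.sqrt((r.fun**2).mean())
    r=least_squares(lambda P:np.concatenate([proj(d,np.r_[P,z])-uv for d,uv in obs]),[500,0]); return r.x, np.sqrt((r.fun**2).mean())
E
python3 - <<'E'
from h import *
T=get_image("top");S=get_image("scene")
np.set_printoptions(precision=1,suppress=True)
def c(o,s,u): return (np.array(u)+.5)/s-.5+o
b=[(T,c([110,195],6,(203,283))),(S,c([305,265],6,(417,138)))]
print("button",tri(b),tri(b,77),tri(b[:1],77),tri(b[1:],77))
g1=[(T,c([205,90],4.8,(286,370))),(S,c([130,130],3.33,(315,125)))]
g2=[(T,c([205,90],4.8,(297,560))),(S,c([130,130],3.33,(442,33)))]
a,e=tri(g1);bb,e2=tri(g2);print("grip",a,e,bb,e2,np.linalg.norm(bb-a))
d=a-bb;print(np.degrees(np.arctan2(d[1],d[0])),np.arcsin(d[2]/np.linalg.norm(d)))
# hinge hub top view, z 200 ; base corner bolts
for n,u,z in [("hub",(285,222),200),("bolt nearR",(318,476),22),("bolt nearL",(116,486),22),("bolt farR",(295,145),22),("baseNL",(100,510),20),("baseNR",(340,497),20),("baseFL",(88,145),20)]:
    print(n,tri([(T,c([205,90],4.8,u))],z)[0])
for n,u,z in [("bushing",(647,287),36),("boxFL",(45,130),55),("boxFR",(290,50),55),("boxNL",(115,403),55),("boxNR",(378,322),55)]: print(n,tri([(T,c([110,195],6,u))],z)[0])
E
```

```text
button (array([443.3, 335.8,  70.9]), np.float64(0.018370453748895826)) (array([445.4, 337.1]), np.float64(0.8774610640171244)) (array([442.8, 334.3]), np.float64(1.6202867315927533e-13)) (array([448.2, 339.5]), np.float64(4.148386355658275e-09))
grip [628.5 -20.5 240.8] 0.7020375871019614 [518.9 -26.8 283. ] 0.2103195442394147 117.60808355210646
3.263053319616833 -0.3666044798770281
hub [730.2 -22.8]
bolt nearR [614.7 -47.9]
bolt nearL [608.   84.6]
bolt farR [844.2 -34.1]
baseNL [592.3  95. ]
baseNR [601.1 -62.3]
baseFL [845.2 106.9]
bushing [445.1 116.6]
boxFL [521.8 426.3]
boxFR [563.7 300.4]
boxNL [383.6 382.5]
boxNR [425.5 250.1]
```

```bash
cat >> h.py <<'E'
from scipy.spatial.transform import Rotation as Rn
def delta(tgt,yaw=None):
    s=read_state(); R=Rn.from_euler("xyz",s["tool_rot"])
    print("now",np.round(s["eef_pos"],1),np.round(s["tool_rot"],3),"F",np.round(s["force"],2),"w",round(s["width"],1),"t",s["clock"])
    print("shift",np.round(R.inv().apply(np.array(tgt)-s["eef_pos"]),1))
    if yaw is not None: print("rot",np.round((R.inv()*Rn.from_euler("xyz",[-np.pi/2,0,yaw])).as_rotvec(),3))
E
python3 -c "
from h import *
delta([445,336,170],1.627)"
```

```text
now [195.6 619.6 209.1] [-1.571e+00  1.000e-03  1.265e+00] F [0.79 0.1  0.15] w 85.7 t 0.25
shift [-195.3   39.2 -323.2]
rot [-0.    -0.362 -0.001]
```

```bash
python3 -m jog '[{"x":-24,"y":5,"z":-40,"ay":-0.05,"grip":0},{"x":-48,"y":10,"z":-80,"ay":-0.1,"grip":0},{"x":-72,"y":15,"z":-120,"ay":-0.15,"grip":0},{"x":-96,"y":20,"z":-160,"ay":-0.2,"grip":0},{"x":-120,"y":25,"z":-200,"ay":-0.25,"grip":0}]'; python3 -c "
from h import *
delta([445,336,170],1.627)"
```

```text
now [195.6 619.6 209.1] [-1.571e+00  1.000e-03  1.265e+00] F [0.79 0.1  0.15] w 85.7 t 0.25
shift [-195.3   39.2 -323.2]
rot [-0.    -0.362 -0.001]$[0]: bad value
```

```bash
python3 -m jog '[{"x":-24,"y":5,"z":-40,"ax":0,"ay":-0.05,"az":0,"grip":0},{"x":-48,"y":10,"z":-80,"ax":0,"ay":-0.1,"az":0,"grip":0},{"x":-72,"y":15,"z":-120,"ax":0,"ay":-0.15,"az":0,"grip":0},{"x":-96,"y":20,"z":-160,"ax":0,"ay":-0.2,"az":0,"grip":0},{"x":-120,"y":25,"z":-200,"ax":0,"ay":-0.25,"az":0,"grip":0}]'; python3 -c "
from h import *
delta([445,336,170],1.627)"
```

```text
clock: 0.75
eef_pos: [351.2, 443.8, 184.4]
tool_rot: [-1.571, -0.0, 1.517]
force: [0.4, 1.2, 0.4]
width: 12.3
now [351.2 443.8 184.4] [-1.571 -0.     1.517] F [0.45 1.18 0.42] w 12.3 t 0.75
shift [-102.6   14.4  -99.4]
rot [ 0.   -0.11  0.  ]
```

```bash
python3 -m jog '[{"x":-30,"y":5,"z":-30,"ax":0,"ay":-0.05,"az":0,"grip":0},{"x":-65,"y":10,"z":-65,"ax":0,"ay":-0.11,"az":0,"grip":0},{"x":-102.6,"y":14.4,"z":-99.4,"ax":0,"ay":-0.11,"az":0,"grip":0},{"x":-102.6,"y":14.4,"z":-99.4,"ax":0,"ay":-0.11,"az":0,"grip":0}]'; python3 - <<'E'
from h import *
delta([445,336,170],1.627)
d=get_image("wrist"); cv2.imwrite("pics/w1.png",cv2.resize(d["color"][:,:,::-1],None,fx=1.5,fy=1.5))
d=get_image("top"); cv2.imwrite("pics/t1.png",cv2.resize(d["color"][180:280,90:240,::-1],None,fx=5,fy=5))
E
```

```text
clock: 1.15
eef_pos: [449.5, 328.6, 169.5]
tool_rot: [-1.573, 0.006, 1.612]
force: [-0.2, -0.9, -0.8]
width: 0.2
now [449.5 328.6 169.5] [-1.573  0.006  1.612] F [-0.21 -0.89 -0.84] w 0.2 t 1.15
shift [ 7.6 -0.6  4.2]
rot [ 0.002 -0.015 -0.006]
```

View pics/w1.png

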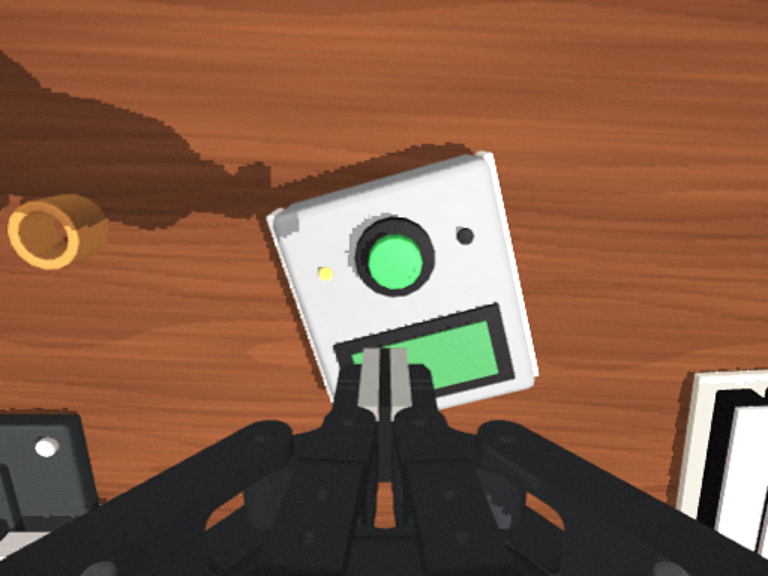

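View pics/t1.png

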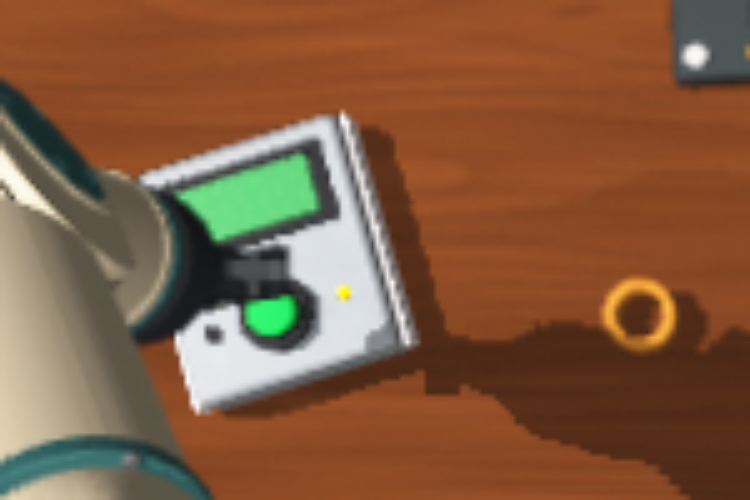

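Wrist view shows the shut fingers over the readout, button top at (396,262) in the 1.5x picture; locate it with this view.

```bash
python3 - <<'E'
from h import *
d=get_image("wrist"); cv2.imwrite("pics/w2.png",cv2.resize(d["color"][130:220,220:320,::-1],None,fx=6,fy=6))
c=d["color"].astype(int); m=((c[:,:,1]>c[:,:,0]+60)&(c[:,:,1]>c[:,:,2]+40)).astype(np.uint8)
n,l,s,ce=cv2.connectedComponentsWithStats(m)
for i in range(1,n):
  if s[i,4]>200: print(s[i],ce[i],tri([(d,ce[i])],77)[0])
delta([445,336,170],1.627)
E
```

```text
[ 236  161   36   37 1031] [253.75557711 179.29776916] [442.58961279 333.94917436]
[ 264  219   59   42 1414] [298.35148515 238.97171146] [494.0148599  374.85558299]
now [443.7 337.4 170.1] [-1.570e+00 -1.000e-03  1.624e+00] F [-0.96  0.61 -0.42] w -0.2 t 1.3
shift [-1.5  0.1 -1.3]
rot [-0.    -0.003  0.001]
```

View pics/w2.png

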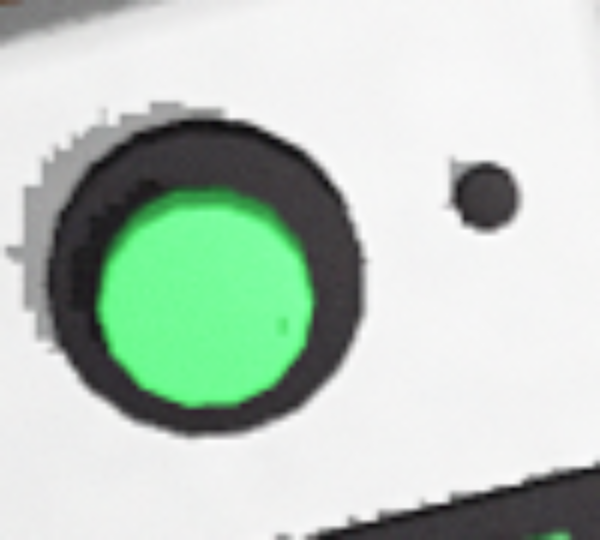

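```bash
python3 -m jog '[{"x":-3.4,"y":30,"z":0,"ax":0,"ay":0,"az":0,"grip":0},{"x":-3.4,"y":60,"z":0,"ax":0,"ay":0,"az":0,"grip":0},{"x":-3.4,"y":74,"z":0,"ax":0,"ay":0,"az":0,"grip":0},{"x":-3.4,"y":74,"z":0,"ax":0,"ay":0,"az":0,"grip":0},{"x":-3.4,"y":74,"z":0,"ax":0,"ay":0,"az":0,"grip":0}]'; python3 -c "
from h import *
delta([444,334,86],1.627)"
```

```text
clock: 1.8
eef_pos: [443.1, 335.5, 96.4]
tool_rot: [-1.571, -0.001, 1.628]
force: [-0.5, -0.5, 0.1]
width: -0.0
now [443.1 335.5  96.4] [-1.571e+00 -1.000e-03  1.628e+00] F [-0.53 -0.46  0.08] w -0.0 t 1.8
shift [-1.6 10.4 -0.8]
rot [-0.     0.001  0.001]
```

```bash
python3 -m jog '[{"x":-1,"y":4,"z":0,"ax":0,"ay":0,"az":0,"grip":0},{"x":-1.5,"y":8,"z":-0.5,"ax":0,"ay":0,"az":0,"grip":0},{"x":-1.5,"y":10,"z":-0.5,"ax":0,"ay":0,"az":0,"grip":0},{"x":-1.5,"y":11,"z":-0.5,"ax":0,"ay":0,"az":0,"grip":0},{"x":-1.5,"y":11,"z":-0.5,"ax":0,"ay":0,"az":0,"grip":0}]';  python3 -m jog '[{"x":0,"y":1,"z":0,"ax":0,"ay":0,"az":0,"grip":0},{"x":0,"y":2,"z":0,"ax":0,"ay":0,"az":0,"grip":0},{"x":0,"y":2,"z":0,"ax":0,"ay":0,"az":0,"grip":0}]'; python3 -m jog '[{"x":0,"y":1,"z":0,"ax":0,"ay":0,"az":0,"grip":0},{"x":0,"y":2,"z":0,"ax":0,"ay":0,"az":0,"grip":0},{"x":0,"y":2,"z":0,"ax":0,"ay":0,"az":0,"grip":0}]'
```

```text
clock: 2.3
eef_pos: [444.6, 332.3, 85.1]
tool_rot: [-1.571, -0.0, 1.625]
force: [0.3, -0.1, -0.6]
width: 0.0
clock: 2.6
eef_pos: [444.5, 332.3, 83.0]
tool_rot: [-1.571, 0.0, 1.625]
force: [0.3, 0.1, 0.6]
width: 0.0
clock: 2.9
eef_pos: [444.4, 332.3, 80.9]
tool_rot: [-1.57, 0.0, 1.625]
force: [1.2, -0.4, 0.1]
width: 0.0
```

```bash
python3 - <<'E'
from h import *
d=get_image("wrist"); a=d["color"][120:300,150:370,::-1]
s=get_image("scene")["color"][250:360,300:420,::-1]
cv2.imwrite("pics/w3.png",np.hstack([cv2.resize(a,(440,360),interpolation=2),cv2.resize(s,(360,360),interpolation=2)]))
E
```

```text
(no output)
```

View pics/w3.png

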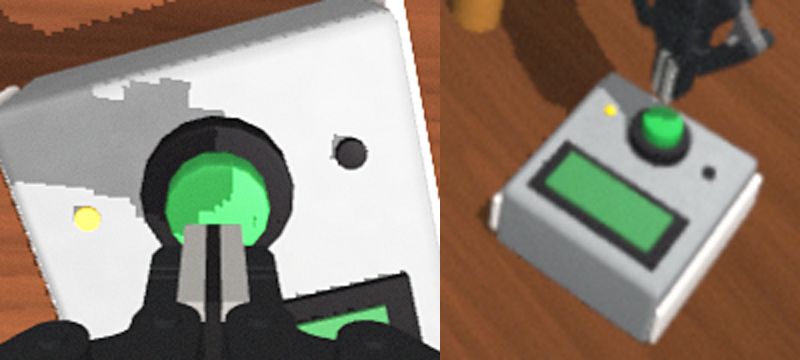

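```bash
python3 - <<'E'
from h import *
for n in ["scene","wrist"]:
    d=get_image(n); s=read_state(); P=s["eef_pos"]
    for dz in (0,-11): print(n,dz,proj(d,P+[0,0,dz]), proj(d,P+[-11,0,dz]))
    print(proj(d,np.array([444,334,77.])),proj(d,np.array([444,334,71.])))
    cv2.imwrite(f"pics/{n}4.png",d["color"][:,:,::-1])
s=cv2.imread("pics/scene4.png")[265:315,345:405]; cv2.imwrite("pics/s4.png",cv2.resize(s,None,fx=10,fy=10,interpolation=2))
print(read_state()["force"],read_state()["eef_pos"])
E
```

```text
scene 0 [373.48497836 283.55317121] [377.21270342 281.71360104]
scene -11 [372.55873723 287.03762589] [376.26671731 285.1938112 ]
[373.81393018 285.23755198] [373.30647218 287.13416934]
wrist 0 [255.3987214  229.72658403] [256.49259925 210.88034181]
wrist -11 [255.42048656 221.7651398 ] [256.4528498  203.84742086]
[258.33095386 225.84340016] [258.2534628 221.5962631]
[-0.55316436  0.570867    1.1260829 ] [444.5719209  332.40144992  81.10642344]
```

View pics/s4.png

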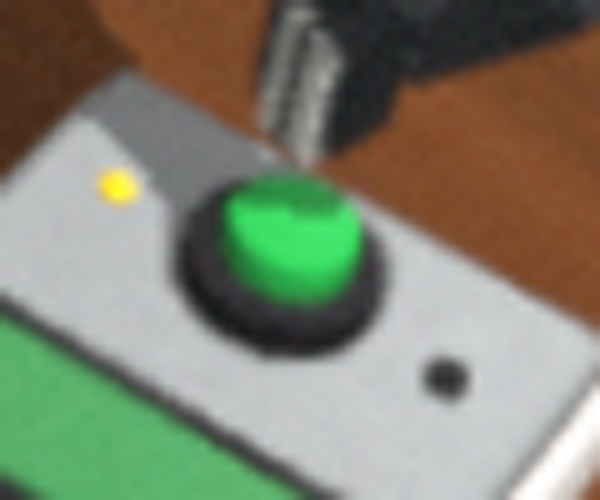

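```bash
python3 - <<'E'
from h import *
S=get_image("scene");W=get_image("wrist")
for u in [(375,281.5),(373,280),(376.5,280)]: print(tri([(S,u),(W,(256.5,234))]))
for z in (68,77,85,95):print(z,tri([(W,(256.5,234))],z)[0],tri([(S,(375,281.5))],z)[0])
cv2.imwrite("pics/w5.png",cv2.resize(W["color"][180:384,160:360,::-1],None,fx=3,fy=2.9))
E
```

```text
(array([443.67815986, 333.00819753,  88.36570162]), np.float64(0.2472456057268893))
(array([443.52313528, 332.72648422,  89.03125262]), np.float64(0.9578987074133543))
(array([441.62036895, 332.94154405,  92.67997959]), np.float64(0.5120856423876067))
68 [453.27623714 333.51599286] [426.56466761 321.21592581]
77 [449.04904725 333.26757101] [433.99366286 326.86861375]
85 [445.29154512 333.0467516 ] [440.5972142  331.89322525]
95 [440.59466747 332.77072733] [448.85165338 338.17398964]
```

View pics/w5.png

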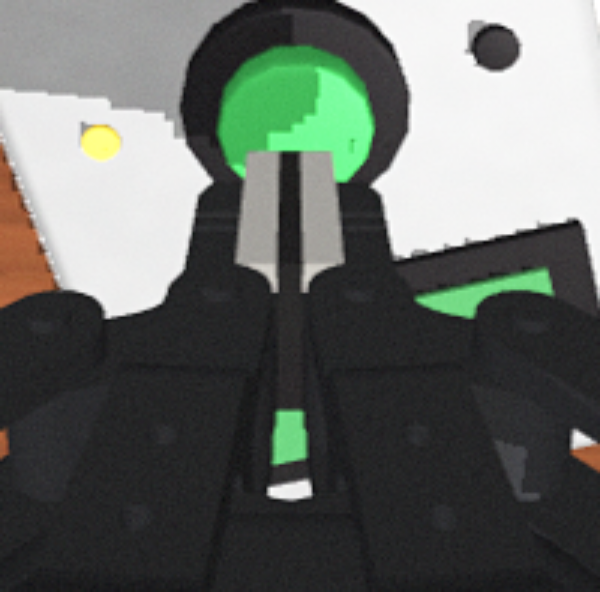

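```bash
for i in 1 2 3; do python3 -m jog '[{"x":0,"y":1,"z":0,"ax":0,"ay":0,"az":0,"grip":0},{"x":0,"y":2,"z":0,"ax":0,"ay":0,"az":0,"grip":0},{"x":0,"y":2,"z":0,"ax":0,"ay":0,"az":0,"grip":0}]' | grep -E "eef|force"; done
```

```text
eef_pos: [444.4, 332.3, 78.9]
force: [0.4, 0.1, -0.2]
eef_pos: [444.5, 332.3, 76.9]
force: [-0.0, -0.4, -1.2]
eef_pos: [444.4, 332.3, 74.9]
force: [-0.4, 0.9, 0.0]
```

```bash
for i in 1 2; do python3 -m jog '[{"x":0,"y":1,"z":0,"ax":0,"ay":0,"az":0,"grip":0},{"x":0,"y":2,"z":0,"ax":0,"ay":0,"az":0,"grip":0},{"x":0,"y":2,"z":0,"ax":0,"ay":0,"az":0,"grip":0}]' | grep -E "eef|force"; done; python3 - <<'E'
from h import *
d=get_image("wrist"); a=d["color"][150:300,180:330,::-1]
s=get_image("scene")["color"][260:320,345:405,::-1]
cv2.imwrite("pics/w6.png",np.hstack([cv2.resize(a,(390,390),interpolation=2),cv2.resize(s,(390,390),interpolation=2)]))
E
```

```text
eef_pos: [444.4, 332.3, 73.0]
force: [-0.6, 0.2, -0.0]
eef_pos: [444.4, 332.3, 71.0]
force: [-0.5, -0.4, -0.5]
```

View pics/w6.png

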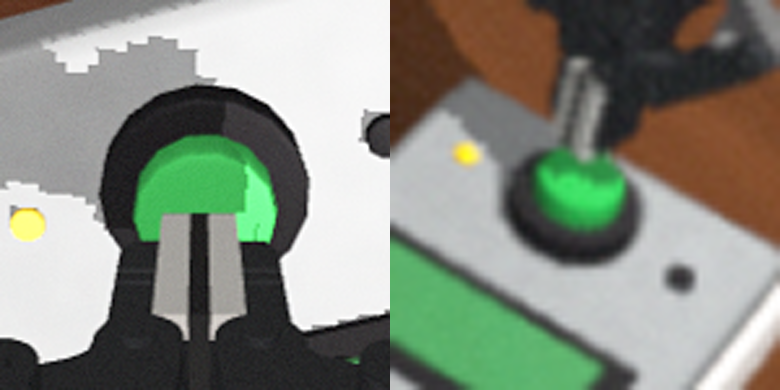

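```bash
for i in 1 2 3; do python3 -m jog '[{"x":0,"y":1,"z":0,"ax":0,"ay":0,"az":0,"grip":0},{"x":0,"y":2,"z":0,"ax":0,"ay":0,"az":0,"grip":0},{"x":0,"y":2,"z":0,"ax":0,"ay":0,"az":0,"grip":0}]' | grep -E "eef|force"; done; python3 - <<'E'
from h import *
d=get_image("wrist"); a=d["color"][150:300,180:330,::-1]
s=get_image("scene")["color"][260:320,345:405,::-1]
cv2.imwrite("pics/w7.png",np.hstack([cv2.resize(a,(390,390),interpolation=2),cv2.resize(s,(390,390),interpolation=2)]))
E
```

```text
eef_pos: [444.4, 332.3, 68.9]
force: [0.9, -0.2, -0.1]
eef_pos: [444.4, 332.3, 66.9]
force: [-0.0, 0.5, 0.6]
eef_pos: [444.5, 332.3, 64.9]
force: [0.1, -0.2, 0.6]
```

View pics/w7.png

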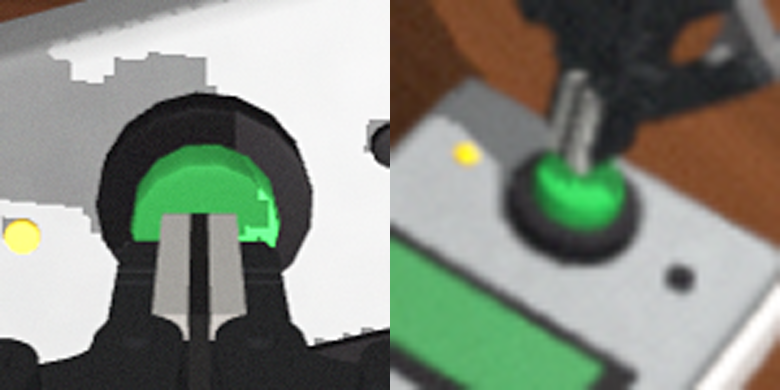

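```bash
for i in 1 2 3 4 5; do python3 -m jog '[{"x":0,"y":0.5,"z":0,"ax":0,"ay":0,"az":0,"grip":0},{"x":0,"y":1,"z":0,"ax":0,"ay":0,"az":0,"grip":0},{"x":0,"y":1,"z":0,"ax":0,"ay":0,"az":0,"grip":0}]' | grep -E "eef|force"; done
```

```text
eef_pos: [444.5, 332.3, 64.0]
force: [0.3, -1.1, -0.9]
eef_pos: [444.5, 332.3, 63.0]
force: [0.1, -0.2, 0.7]
eef_pos: [444.5, 332.3, 62.0]
force: [-0.2, 0.6, -0.5]
eef_pos: [444.5, 332.3, 61.0]
force: [0.2, 0.1, -0.1]
eef_pos: [444.5, 332.3, 60.0]
force: [0.2, -0.3, 0.0]
```

```bash
for i in 1 2 3; do python3 -m jog '[{"x":0,"y":0.5,"z":0,"ax":0,"ay":0,"az":0,"grip":0},{"x":0,"y":1,"z":0,"ax":0,"ay":0,"az":0,"grip":0},{"x":0,"y":1,"z":0,"ax":0,"ay":0,"az":0,"grip":0}]' | grep -E "eef|force"; done;python3 - <<'E'
from h import *
d=get_image("wrist"); a=d["color"][150:300,180:330,::-1]
s=get_image("scene")["color"][260:320,345:405,::-1]
cv2.imwrite("pics/w8.png",np.hstack([cv2.resize(a,(390,390),interpolation=2),cv2.resize(s,(390,390),interpolation=2)]))
E
```

```text
eef_pos: [444.5, 332.3, 59.1]
force: [1.1, -0.1, 0.8]
eef_pos: [444.5, 332.3, 58.0]
force: [-0.7, -0.7, -0.4]
eef_pos: [444.5, 332.4, 57.0]
force: [0.6, -0.6, -0.3]
```

View pics/w8.png

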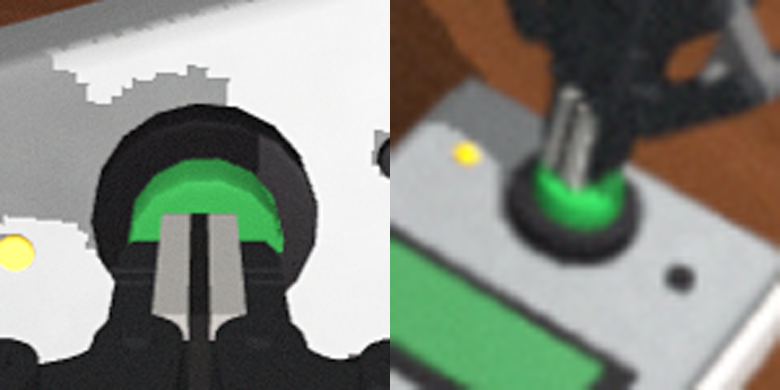

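```bash
for i in 1 2 3 4; do python3 -m jog '[{"x":0,"y":0.5,"z":0,"ax":0,"ay":0,"az":0,"grip":0},{"x":0,"y":1,"z":0,"ax":0,"ay":0,"az":0,"grip":0},{"x":0,"y":1,"z":0,"ax":0,"ay":0,"az":0,"grip":0}]' | grep -E "eef|force"; done
```

```text
eef_pos: [444.5, 332.3, 56.0]
force: [-0.0, -0.9, 0.7]
eef_pos: [444.6, 332.4, 55.2]
force: [-0.2, 0.3, 1.6]
eef_pos: [444.6, 332.4, 54.1]
force: [-0.4, -0.2, 2.0]
eef_pos: [444.5, 332.4, 53.1]
force: [-0.5, -0.7, 1.5]
```

```bash
for i in 1 2 3 4; do python3 -m jog '[{"x":0,"y":0.5,"z":0,"ax":0,"ay":0,"az":0,"grip":0},{"x":0,"y":1,"z":0,"ax":0,"ay":0,"az":0,"grip":0},{"x":0,"y":1,"z":0,"ax":0,"ay":0,"az":0,"grip":0}]' | grep -E "clock|eef|force"; done
```

```text
clock: 9.8
eef_pos: [444.6, 332.4, 52.1]
force: [-0.9, -0.5, 3.3]
clock: 10.1
eef_pos: [444.6, 332.4, 51.1]
force: [-1.0, 1.1, 3.4]
clock: 10.4
eef_pos: [444.6, 332.4, 50.1]
force: [0.1, -0.5, 4.7]
clock: 10.7
eef_pos: [444.5, 332.4, 49.3]
force: [-1.2, -1.2, 5.9]
```

```bash
python3 - <<'E'
from h import *
d=get_image("wrist"); a=d["color"][150:300,180:330,::-1]
s=get_image("scene")["color"][260:320,345:405,::-1]
cv2.imwrite("pics/w9.png",np.hstack([cv2.resize(a,(390,390),interpolation=2),cv2.resize(s,(390,390),interpolation=2)]))
E
```

```text
(no output)
```

View pics/w9.png

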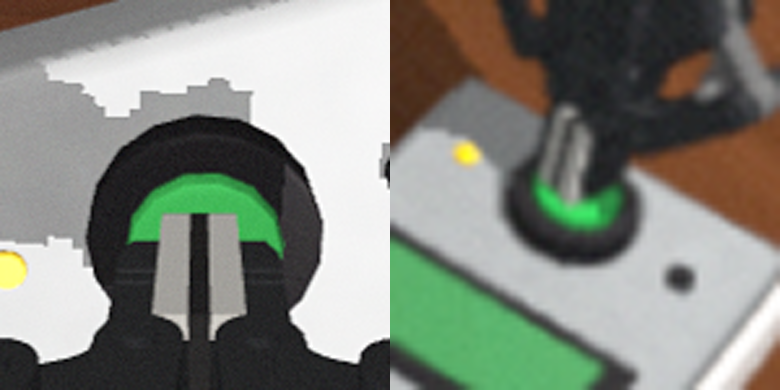

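```bash
for i in 1 2; do python3 -m jog '[{"x":0,"y":0.5,"z":0,"ax":0,"ay":0,"az":0,"grip":0},{"x":0,"y":1,"z":0,"ax":0,"ay":0,"az":0,"grip":0},{"x":0,"y":1,"z":0,"ax":0,"ay":0,"az":0,"grip":0}]' | grep -E "clock|eef|force"; done
```

```text
clock: 11.1
eef_pos: [444.6, 332.4, 49.2]
force: [-2.3, -1.0, 12.9]
clock: 11.4
eef_pos: [444.7, 332.5, 49.0]
force: [-2.8, -2.7, 20.9]
```

```bash
python3 -m jog '[{"x":0,"y":-5,"z":0,"ax":0,"ay":0,"az":0,"grip":0},{"x":0,"y":-15,"z":0,"ax":0,"ay":0,"az":0,"grip":0},{"x":0,"y":-30,"z":0,"ax":0,"ay":0,"az":0,"grip":0},{"x":0,"y":-30,"z":0,"ax":0,"ay":0,"az":0,"grip":0},{"x":0,"y":-30,"z":0,"ax":0,"ay":0,"az":0,"grip":0}]'; python3 - <<'E'
from h import *
d=get_image("wrist"); a=d["color"][130:280,180:330,::-1]
s=get_image("scene")["color"][260:320,345:405,::-1]
cv2.imwrite("pics/w10.png",np.hstack([cv2.resize(a,(390,390),interpolation=2),cv2.resize(s,(390,390),interpolation=2)]))
E
```

```text
clock: 11.9
eef_pos: [444.5, 332.3, 76.9]
tool_rot: [-1.571, -0.0, 1.625]
force: [-0.5, -0.2, -0.5]
width: 0.0
```

View pics/w10.png

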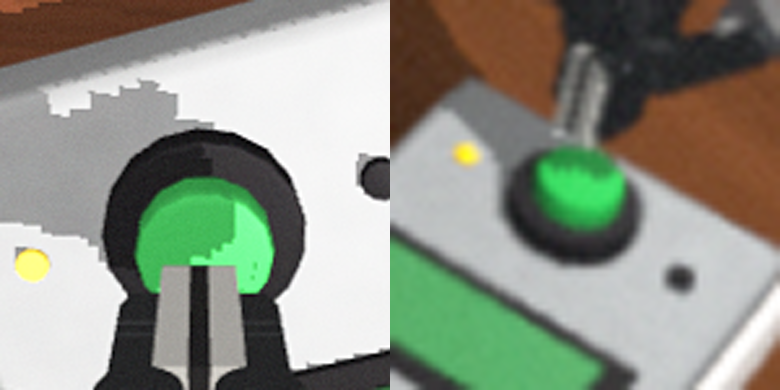

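```bash
python3 -m jog '[{"x":0,"y":-50,"z":0,"ax":0,"ay":0,"az":0,"grip":0},{"x":0,"y":-100,"z":0,"ax":0,"ay":0,"az":0,"grip":0},{"x":0,"y":-150,"z":0,"ax":0,"ay":0,"az":0,"grip":0},{"x":0,"y":-200,"z":0,"ax":0,"ay":0,"az":0,"grip":0},{"x":0,"y":-250,"z":0,"ax":0,"ay":0,"az":0,"grip":0}]'; python3 -m jog '[{"x":0,"y":0,"z":0,"ax":0,"ay":0,"az":0,"grip":0}]' ; python3 - <<'E'
from h import *
delta([565,-24,335],1.627)
E
```

```text
clock: 12.5
eef_pos: [444.0, 331.9, 328.5]
tool_rot: [-1.57, 0.001, 1.625]
force: [0.7, 0.6, -0.6]
width: 0.2
clock: 12.6
eef_pos: [447.6, 334.9, 333.6]
tool_rot: [-1.581, -0.008, 1.625]
force: [0.3, 0.4, -0.2]
width: 0.0
now [447.6 334.9 333.6] [-1.581 -0.008  1.625] F [ 0.34  0.45 -0.22] w 0.0 t 12.6
shift [-364.7   -3.2  -97.9]
rot [ 0.011 -0.002  0.008]
```

```bash
python3 -m jog '[{"x":-40,"y":-3,"z":-5,"ax":0,"ay":0,"az":0,"grip":0},{"x":-85,"y":-3,"z":-15,"ax":0,"ay":0,"az":0,"grip":0},{"x":-130,"y":-3,"z":-25,"ax":0,"ay":0,"az":0,"grip":0},{"x":-175,"y":-3,"z":-35,"ax":0,"ay":0,"az":0,"grip":0},{"x":-220,"y":-3,"z":-45,"ax":0,"ay":0,"az":0,"grip":0}]'; python3 -m jog '[{"x":-45,"y":0,"z":-5,"ax":0,"ay":0,"az":0,"grip":0},{"x":-80,"y":0,"z":-10,"ax":0,"ay":0,"az":0,"grip":0},{"x":-115,"y":0,"z":-15,"ax":0,"ay":0,"az":0,"grip":0},{"x":-140,"y":0,"z":-20,"ax":0,"ay":0,"az":0,"grip":0},{"x":-140,"y":0,"z":-20,"ax":0,"ay":0,"az":0,"grip":0}]' ; python3 - <<'E'
from h import *
delta([565,-24,335],1.627)
d=get_image("wrist"); cv2.imwrite("pics/w11.png",cv2.resize(d["color"][:,:,::-1],None,fx=1.5,fy=1.5))
d=get_image("scene"); cv2.imwrite("pics/s11.png",cv2.resize(d["color"][:300,100:400,::-1],None,fx=2,fy=2))
E
```

```text
clock: 13.1
eef_pos: [501.2, 113.3, 328.9]
tool_rot: [-1.569, 0.0, 1.625]
force: [1.0, 0.5, -0.0]
width: 0.1
clock: 13.6
eef_pos: [528.9, -28.6, 328.7]
tool_rot: [-1.569, 0.003, 1.618]
force: [0.2, 0.5, 0.9]
width: 0.1
now [528.9 -28.6 328.7] [-1.569  0.003  1.618] F [0.19 0.46 0.87] w 0.1 t 13.6
shift [  2.9  -6.4 -36.3]
rot [-0.002 -0.009 -0.003]
```

View pics/w11.png

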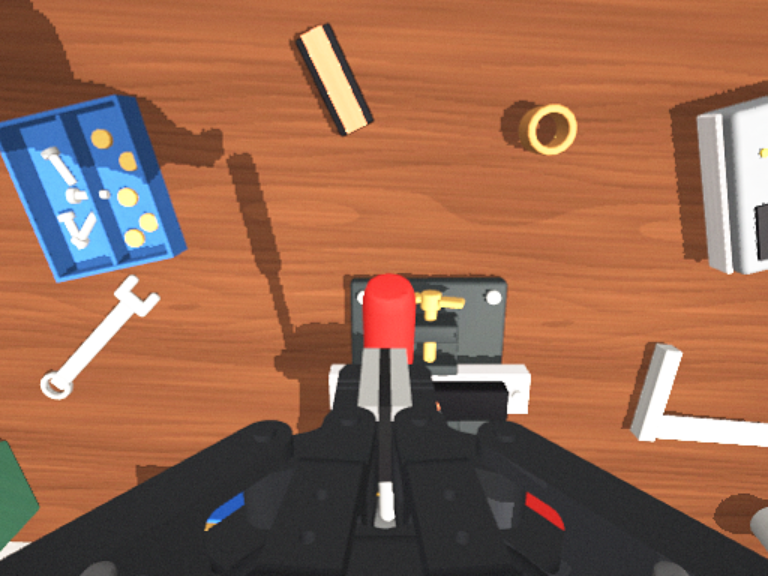

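View pics/s11.png

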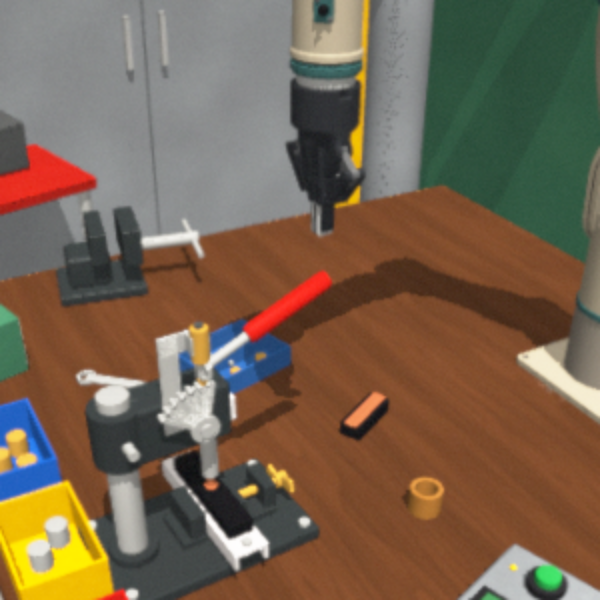

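```bash
python3 -m jog '[{"x":3,"y":-6,"z":-18,"ax":0,"ay":0,"az":0,"grip":0},{"x":3,"y":-6,"z":-36,"ax":0,"ay":0,"az":0,"grip":0},{"x":3,"y":-6,"z":-36,"ax":0,"ay":0,"az":0,"grip":0},{"x":3,"y":-6,"z":-36,"ax":0,"ay":0,"az":0,"grip":0}]' ; python3 - <<'E'
from h import *
delta([565,-24,300],1.627)
d=get_image("wrist"); cv2.imwrite("pics/w12.png",cv2.resize(d["color"][100:300,160:360,::-1],None,fx=3,fy=3))
print(tri([(d,(389/1.5,290/1.5))],290))
d=get_image("top"); cv2.imwrite("pics/t12.png",cv2.resize(d["color"][90:240,190:340,::-1],None,fx=4,fy=4))
E
```

```text
clock: 14.1
eef_pos: [563.9, -17.3, 335.2]
tool_rot: [-1.569, -0.001, 1.627]
force: [0.9, -0.0, 0.3]
width: 0.3
now [563.9 -17.3 335.2] [-1.569e+00 -1.000e-03  1.627e+00] F [ 0.85 -0.04  0.28] w 0.3 t 14.1
shift [-6.8 35.2 -0.8]
rot [-0.002  0.     0.001]
(array([557.70315752, -14.96675836]), np.float64(6.029155041345696e-14))
```

View pics/w12.png

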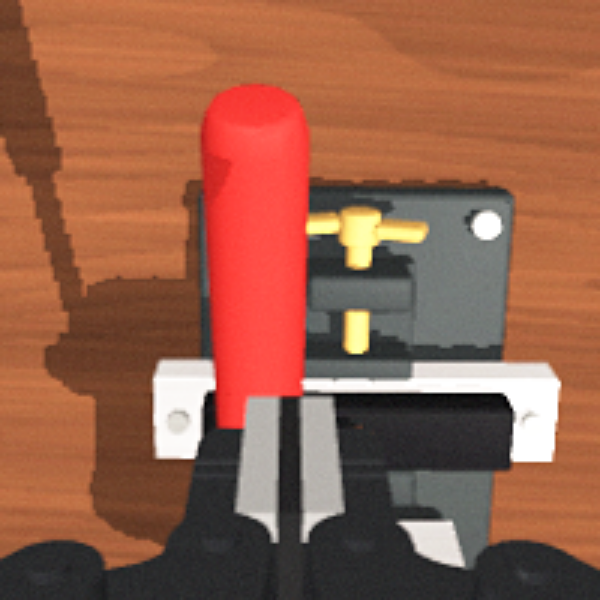

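View pics/t12.png

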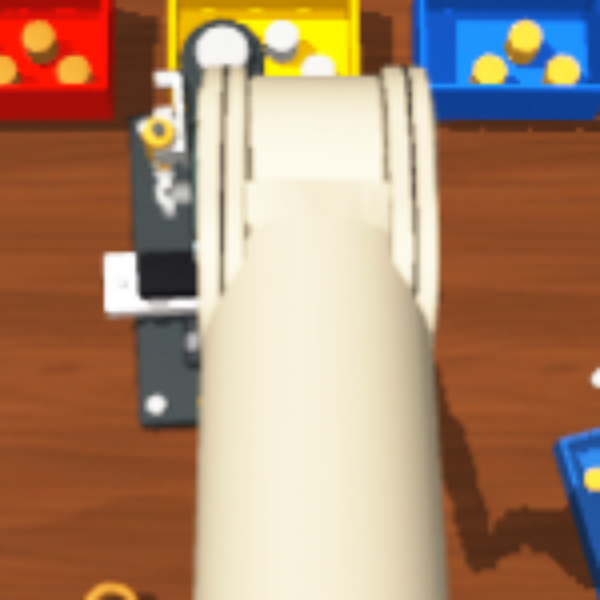

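```bash
python3 -m jog '[{"x":-7,"y":10,"z":0,"ax":0,"ay":0,"az":0,"grip":0},{"x":-7,"y":25,"z":0,"ax":0,"ay":0,"az":0,"grip":0},{"x":-7,"y":35,"z":0,"ax":0,"ay":0,"az":0,"grip":0},{"x":-7,"y":35,"z":0,"ax":0,"ay":0,"az":0,"grip":0}]' ; python3 - <<'E'
from h import *
d=get_image("wrist");
a=cv2.resize(d["color"][150:300,180:330,::-1],(390,390),interpolation=2)
d=get_image("scene"); b=cv2.resize(d["color"][110:200,200:290,::-1],(390,390),interpolation=2)
cv2.imwrite("pics/w13.png",np.hstack([a,b])); delta([565,-24,275],1.627)
E
```

```text
clock: 14.6
eef_pos: [563.6, -25.9, 299.3]
tool_rot: [-1.567, -0.0, 1.625]
force: [-0.4, -0.3, -0.3]
width: 0.0
now [564.9 -25.7 301. ] [-1.57  -0.     1.625] F [ 0.04  0.27 -0.14] w -0.1 t 14.7
shift [ 1.7 26.  -0.2]
rot [-0.    -0.002  0.   ]
```

View pics/w13.png

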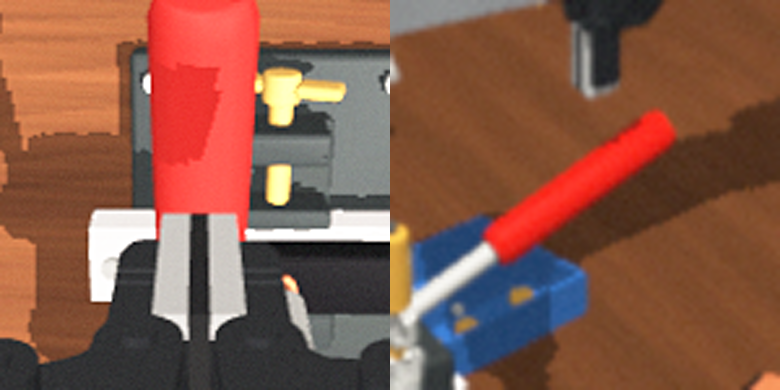

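```bash
python3 -m jog '[{"x":0.5,"y":10,"z":0,"ax":0,"ay":0,"az":0,"grip":0},{"x":0.5,"y":20,"z":0,"ax":0,"ay":0,"az":0,"grip":0},{"x":0.5,"y":28,"z":0,"ax":0,"ay":0,"az":0,"grip":0},{"x":0.5,"y":28,"z":0,"ax":0,"ay":0,"az":0,"grip":0}]' | grep -E "eef|force"; for i in 1 2 3; do python3 -m jog '[{"x":0,"y":1,"z":0,"ax":0,"ay":0,"az":0,"grip":0},{"x":0,"y":2,"z":0,"ax":0,"ay":0,"az":0,"grip":0},{"x":0,"y":2,"z":0,"ax":0,"ay":0,"az":0,"grip":0}]' | grep -E "eef|force"; done;  python3 - <<'E'
from h import *
d=get_image("wrist");
a=cv2.resize(d["color"][150:300,180:330,::-1],(390,390),interpolation=2)
d=get_image("scene"); b=cv2.resize(d["color"][110:200,200:290,::-1],(390,390),interpolation=2)
cv2.imwrite("pics/w14.png",np.hstack([a,b]))
E
```

```text
eef_pos: [564.0, -25.1, 271.5]
force: [-0.7, 0.4, -0.2]
eef_pos: [565.2, -25.1, 271.3]
force: [-0.2, -0.2, 0.5]
eef_pos: [565.0, -25.1, 269.0]
force: [0.0, 0.8, -0.4]
eef_pos: [565.0, -25.1, 266.9]
force: [0.3, 0.3, -0.2]
```

View pics/w14.png

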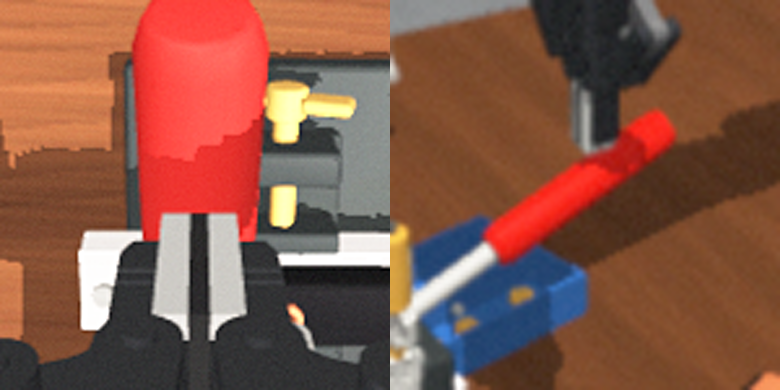

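```bash
for i in 1 2 3 4 5 6 7 8; do python3 -m jog '[{"x":0,"y":1,"z":0,"ax":0,"ay":0,"az":0,"grip":0},{"x":0,"y":2,"z":0,"ax":0,"ay":0,"az":0,"grip":0}]' | grep -E "clock|eef|force" | tr '\n' ' '; echo; done
```

```text
clock: 16.3 eef_pos: [565.1, -25.1, 265.0] force: [-0.5, 0.5, 0.2] 
clock: 16.5 eef_pos: [565.1, -25.1, 263.4] force: [-0.8, 0.3, 5.1] 
clock: 16.7 eef_pos: [565.4, -25.2, 261.9] force: [-1.3, -0.6, 6.6] 
clock: 16.9 eef_pos: [565.6, -25.3, 260.2] force: [-0.8, -0.9, 7.8] 
clock: 17.1 eef_pos: [565.6, -25.5, 258.2] force: [-0.8, -1.4, 7.4] 
clock: 17.3 eef_pos: [565.5, -25.5, 256.1] force: [-2.2, -0.3, 6.7] 
clock: 17.5 eef_pos: [565.5, -25.5, 254.1] force: [-0.9, -0.9, 6.7] 
clock: 17.7 eef_pos: [565.4, -25.6, 252.0] force: [-2.1, -0.6, 4.4]
```

```bash
for i in 1 2 3 4 5 6 7 8 9 10 11 12 13; do python3 -m jog '[{"x":0,"y":1,"z":0,"ax":0,"ay":0,"az":0,"grip":0},{"x":0,"y":2,"z":0,"ax":0,"ay":0,"az":0,"grip":0}]' | grep -E "clock|eef|force" | tr '\n' ' '; echo; done
```

```text
clock: 17.9 eef_pos: [565.4, -25.6, 249.9] force: [-0.5, -1.6, 5.0] 
clock: 18.1 eef_pos: [565.3, -25.6, 247.7] force: [-1.1, -1.2, 4.1] 
clock: 18.3 eef_pos: [565.1, -25.5, 245.4] force: [-2.4, -0.0, 4.4] 
clock: 18.5 eef_pos: [564.9, -25.3, 243.0] force: [-2.3, -2.4, 4.5] 
clock: 18.7 eef_pos: [565.0, -25.1, 240.9] force: [-0.5, -1.1, 3.1] 
clock: 18.9 eef_pos: [565.1, -24.8, 238.9] force: [-0.3, 0.8, 2.8] 
clock: 19.1 eef_pos: [565.0, -24.8, 236.9] force: [-0.1, 0.5, 2.1] 
clock: 19.3 eef_pos: [565.0, -24.8, 234.9] force: [-0.9, 0.5, 2.7] 
clock: 19.5 eef_pos: [565.1, -25.0, 232.9] force: [-1.2, 0.2, 2.2] 
clock: 19.7 eef_pos: [565.2, -25.2, 230.9] force: [-0.2, 0.8, 1.1] 
clock: 19.9 eef_pos: [565.0, -25.2, 229.0] force: [-1.8, 0.2, 4.4] 
clock: 20.1 eef_pos: [564.8, -25.2, 227.5] force: [-2.7, 0.0, 6.3] 
clock: 20.3 eef_pos: [564.8, -25.3, 225.8] force: [-4.0, -0.4, 7.9]
```

Click 1 felt at TCP z ≈ 229.5 (predicted 229). On towards click 2 (predicted ≈ 197).

```bash
for i in 1 2 3 4 5 6 7 8 9 10 11 12 13 14 15; do python3 -m jog '[{"x":0,"y":1,"z":0,"ax":0,"ay":0,"az":0,"grip":0},{"x":0,"y":2,"z":0,"ax":0,"ay":0,"az":0,"grip":0}]' | grep -E "clock|eef|force" | tr '\n' ' '; echo; done
```

```text
clock: 20.5 eef_pos: [564.8, -25.5, 223.8] force: [-2.9, 0.8, 7.1] 
clock: 20.7 eef_pos: [564.8, -25.5, 221.7] force: [-3.0, -0.6, 6.5] 
clock: 20.9 eef_pos: [564.7, -25.6, 219.6] force: [-1.7, -0.8, 7.0] 
clock: 21.1 eef_pos: [564.6, -25.6, 217.5] force: [-3.5, 0.1, 5.4] 
clock: 21.3 eef_pos: [564.6, -25.7, 215.4] force: [-3.3, -0.7, 4.7] 
clock: 21.5 eef_pos: [564.5, -25.7, 213.3] force: [-2.8, -0.0, 3.4] 
clock: 21.7 eef_pos: [564.7, -25.6, 211.1] force: [-2.6, -1.2, 3.7] 
clock: 21.9 eef_pos: [565.1, -25.3, 209.0] force: [-1.3, -1.6, 5.0] 
clock: 22.1 eef_pos: [565.2, -25.1, 206.9] force: [-2.1, -0.8, 2.8] 
clock: 22.3 eef_pos: [565.3, -24.9, 205.0] force: [-1.3, -0.7, 2.5] 
clock: 22.5 eef_pos: [565.1, -24.9, 202.9] force: [-0.5, -0.7, 2.8] 
clock: 22.7 eef_pos: [565.1, -24.9, 200.9] force: [-0.6, 1.0, 2.3] 
clock: 22.9 eef_pos: [565.1, -24.9, 198.9] force: [-1.2, 0.7, 1.6] 
clock: 23.1 eef_pos: [565.1, -24.9, 197.1] force: [-2.7, 0.6, 5.1] 
clock: 23.3 eef_pos: [564.9, -24.9, 195.5] force: [-3.2, 0.7, 7.3]
```

Click 2 felt at ≈ 197.7. On towards click 3 (predicted ≈ 168).

```bash
for i in 1 2 3 4 5 6 7 8 9 10 11; do python3 -m jog '[{"x":0,"y":1,"z":0,"ax":0,"ay":0,"az":0,"grip":0},{"x":0,"y":2,"z":0,"ax":0,"ay":0,"az":0,"grip":0}]' | grep -E "clock|eef|force" | tr '\n' ' '; echo; done; python3 - <<'E'
from h import *
d=get_image("wrist");
a=cv2.resize(d["color"][150:300,180:330,::-1],(390,390),interpolation=2)
d=get_image("scene"); b=cv2.resize(d["color"][130:250,180:300,::-1],(390,390),interpolation=2)
cv2.imwrite("pics/w15.png",np.hstack([a,b]))
E
```

```text
clock: 23.5 eef_pos: [564.8, -25.0, 193.7] force: [-3.8, 1.5, 7.1] 
clock: 23.7 eef_pos: [564.6, -24.9, 191.6] force: [-3.7, 1.0, 8.3] 
clock: 23.9 eef_pos: [564.4, -25.0, 189.5] force: [-5.0, 1.6, 7.0] 
clock: 24.1 eef_pos: [564.2, -25.0, 187.4] force: [-3.6, 1.3, 6.5] 
clock: 24.3 eef_pos: [564.2, -25.0, 185.3] force: [-3.9, -0.0, 6.1] 
clock: 24.5 eef_pos: [564.1, -25.0, 183.2] force: [-4.4, -0.0, 5.6] 
clock: 24.7 eef_pos: [564.1, -25.0, 181.1] force: [-3.8, 0.9, 5.1] 
clock: 24.9 eef_pos: [564.6, -25.0, 178.9] force: [-4.1, 0.5, 4.4] 
clock: 25.1 eef_pos: [565.1, -25.1, 176.9] force: [-2.8, 0.3, 2.7] 
clock: 25.3 eef_pos: [565.3, -25.1, 174.9] force: [-2.3, 0.2, 3.4] 
clock: 25.5 eef_pos: [565.3, -25.1, 173.0] force: [-2.2, 0.2, 2.2]
```

View pics/w15.png

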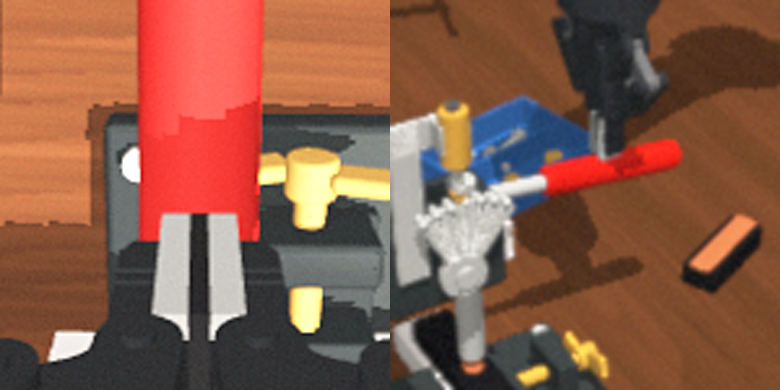

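Lever is near level with the fingers centred on the grip. Now one-millimetre steps until the force jump.

```bash
for i in 1 2 3 4; do python3 -m jog '[{"x":0,"y":0.5,"z":0,"ax":0,"ay":0,"az":0,"grip":0},{"x":0,"y":1,"z":0,"ax":0,"ay":0,"az":0,"grip":0}]' | grep -E "clock|eef|force" | tr '\n' ' '; echo; done
```

```text
clock: 25.8 eef_pos: [565.3, -25.1, 172.1] force: [-2.1, 0.7, 2.7] 
clock: 26.0 eef_pos: [565.3, -25.1, 171.1] force: [-1.0, 0.5, 1.5] 
clock: 26.2 eef_pos: [565.3, -25.1, 170.0] force: [-1.1, 0.8, 1.3] 
clock: 26.4 eef_pos: [565.3, -25.1, 169.1] force: [-0.5, 0.6, 2.1]
```

```bash
for i in 1 2; do python3 -m jog '[{"x":0,"y":0.5,"z":0,"ax":0,"ay":0,"az":0,"grip":0},{"x":0,"y":1,"z":0,"ax":0,"ay":0,"az":0,"grip":0}]' | grep -E "clock|eef|force" | tr '\n' ' '; echo; done
```

```text
clock: 26.6 eef_pos: [565.4, -25.1, 168.3] force: [-1.3, 1.5, 3.9] 
clock: 26.8 eef_pos: [565.5, -25.1, 167.5] force: [-0.6, 1.3, 6.5]
```

```bash
for i in 1 2; do python3 -m jog '[{"x":0,"y":0,"z":0,"ax":0,"ay":0,"az":0,"grip":0},{"x":0,"y":0,"z":0,"ax":0,"ay":0,"az":0,"grip":0},{"x":0,"y":0,"z":0,"ax":0,"ay":0,"az":0,"grip":0},{"x":0,"y":0,"z":0,"ax":0,"ay":0,"az":0,"grip":0},{"x":0,"y":0,"z":0,"ax":0,"ay":0,"az":0,"grip":0}]'| grep -E "clock|eef|force" | tr '\n' ' '; echo; done; python3 - <<'E'
from h import *
d=get_image("top"); 
d=get_image("scene"); b=cv2.resize(d["color"][120:310,110:420,::-1],None,fx=2.5,fy=2.5,interpolation=2)
cv2.imwrite("pics/w16.png",b); print(read_state()["force"],read_state()["eef_pos"])
E
```

```text
clock: 27.3 eef_pos: [565.5, -25.0, 167.6] force: [-2.0, 1.2, 6.0] 
clock: 27.8 eef_pos: [565.5, -25.1, 167.6] force: [-0.7, 1.6, 6.8] 
[-1.00053514  0.89766585  6.50999412] [565.4724546  -25.084399   167.56485883]
```

View pics/w16.png

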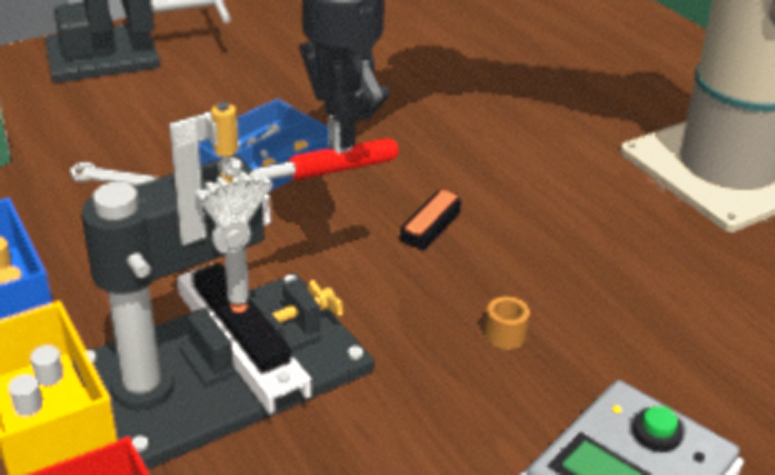

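```bash
python3 - <<'E'
from h import *
d=get_image("scene")
for q in (.36,.49,.54,.59,.72):
    p=.4-q; P=lambda r:np.array([730-r*np.cos(p)*.998,-14.8-r*np.cos(p)*.057,200+r*np.sin(p)])
    a,b=[(proj(d,P(r))-[110,120])*2.5 for r in (110,230)]; print(q,a,b)
print(read_state()["force"],read_state()["clock"])
E
```

```text
0.36 [291.69335246 147.55240776] [394.69895935 109.81055973]
0.49 [291.66946654 160.06822236] [393.10439499 135.1051455 ]
0.54 [291.21947637 164.95277569] [391.67776396 144.86495301]
0.59 [290.5288531  169.86038327] [389.8136641 154.615674 ]
0.72 [287.63180985 182.65363262] [382.98933728 179.80902046]
[-1.33366201  0.81369014  6.65481582] 27.95
```

```bash
python3 -c "
from cell import *
print(finish_job())"
```

```text
the job is handed in; nothing more can be done
None
```

I pressed the green button fully down, let it come up again, and drew the lever down three clicks. I handed the job in with the fingers still holding it in the third click.

- **Button:** the spring force rose to about 5 N over roughly 6 mm, then climbed to 21 N as the button hit its stop. A picture after lifting showed it up again, before the lever was touched.
- **Lever:** I pressed it from on top with shut fingers. The force jumped at tool heights of about 229.5, 197.7 and 168.5 mm, close to the heights I had worked out for clicks 1, 2 and 3.
- **Last checks:** the tool was steady at z = 167.6 mm for over a second with about 6.5 N of upward push. The scene picture put the lever at about 0.54–0.56 rad, and the button was up. The arm touched only the button and the lever grip. In the last scene view the bystanders visible there looked unmoved; I did not measure them, and the square and part of the tray were outside the crop I viewed.
- **Disagreement:** the shut fingertips touched things about 20 mm higher than the reported tool point, where the specification says 11 mm below it. I relied on force and pictures for contact rather than on that offset.

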